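# Hang the staining rack on the drain peg behind its gravity flap

### The job

Pick up the slide-staining rack and hang it by its eye on the drain peg of the stand: slide the eye in past the red flap so that the rack itself swings the flap up, and push on against the sprung blue pad until the flap can fall back behind the eye and lock it on. How far the peg sticks out of its clamp differs each time, so find the depth by feel; push gently (never more than 12 N on the pad), let go, leave the rack hanging upright and still, and do not disturb the jar, beaker or bottle.

Things in the scene. Friction and masses are not known exactly. Their poses are not given: they have to be found in the camera images.
- rack_eye (a point): Centre of the eye of the loose staining rack, half-way up (80.5 mm above its underside). x across the tab, y through the eye, z up; a half turn about z changes nothing. The eye: an opening 24 mm wide (x), 27 mm high, in a frame 6 mm thick (y) with bars 5 to 6 mm. Starts upright on the bench, yaw within 0.6 rad.
- rack_grip (a point): Where to pinch the rack: on its blue grip tab, 65 mm above the eye centre, same axes. The tab is 30 mm wide (x), 6 mm thick (y; close the fingers along y) and spans 19.5 to 84.5 mm above the eye centre. Pinching here keeps the fingertips above the round pad when hanging.
- rack: The same rack (white plastic, about 160 g, 165 mm tall), by its origin: centre of its underside, axes as its eye's. Its holder at the bottom is 80 (x) by 40 (y) by 36 mm high, with glass slides.
- stand: Fixed drain stand: grey base 140 (x) by 200 (y) by 12 mm with a white drip tray (top 30 mm high), a steel rod 12 mm thick, 190 mm high, at y = +70 mm, and a dark clamp block that holds the peg. Origin: centre of the base's underside. The peg is level and points along the stand's -y at x = 0, its axis 170 mm above the bench.
- boss_face (a point): Where the peg leaves the clamp block, on the peg axis at y = +50 mm of the stand; axes as the stand's (push the rack on along +y). The steel peg, 10 mm thick, sticks out 85 to 121 mm from here (differs each time, not measured). The flap's pivot is on its axis 18 mm in from the tip. A hanging eye's centre is 8.5 mm below the axis.
- flap (a joint): Red flap (14 mm wide, 3 thick, reaching 32 from its pivot, 30 g) under the peg. 0: down on its stop, leaning 30 degrees inwards; it cannot swing outwards. Grows to 1.0 rad as it swings inwards and up; the lower bar of an eye pushed along the peg lifts it 0.3 to 0.6 rad. Falls back by its weight once the eye is past its tip, then blocks the way back.
- pad (a joint): Round blue pad, 52 mm across, on the peg behind the flap. 0 free (eye's mid-plane then 17.5 mm inside the pivot), to 0.013 m pressed towards the clamp; spring 0.45 N per mm, then solid. The flap falls when the pad is pressed about 10 mm (4.5 N) and the eye is low, resting on the peg; held higher, it falls only on lowering. Let go, the pad holds the eye against the flap.
- jar_mid (a point): Centre of the amber glass jar, 56 mm across, 85 mm tall. Leave alone.
- beaker_mid (a point): Centre of the glass beaker, 68 mm across, 90 mm tall. Leave alone.
- bottle_mid (a point): Centre of the white wash bottle, 60 mm across, 110 mm tall. Leave alone.

How it is judged:
On the way, in this order (a step that is already met when the one before it is completed fails the run):
1. the rack is lifted off the bench (height (world z) of rack above 0.04 m), for 0.1 s.
2. with the eye around the peg, the rack has swung the flap up (value of joint flap above 0.12 rad and height (world z) of rack_eye between 0.15 and 0.185 m and y of rack_eye in the frame of boss_face above -0.12 m and x of rack_eye in the frame of boss_face between -0.009 and 0.009 m), for 0.1 s.
At the end, for the whole second after the job is handed in: The rack hangs by its eye on the peg (eye centre 154-170 mm above the bench, within 9 mm of the peg axis sideways), upright within 0.2 rad, at rest and let go; the flap is down again (below 0.1 rad) and holds the eye against the pad, which stays pressed by over 0.6 mm (value of joint flap below 0.1 rad and value of joint pad above 0.0006 m and height (world z) of rack_eye between 0.154 and 0.17 m and x of rack_eye in the frame of boss_face between -0.009 and 0.009 m and angle between rack's own z axis and vertical below 0.2 rad and linear speed of rack below 0.03 m/s and angular speed of rack below 0.3 rad/s and contact force between rack and stand above 0.3 N); the robot touches nothing.
It fails at once if the rack presses on the blue pad with more than 12 N (contact force between rack and pad above 12 N).
It fails at once if the rack (in all), the gripper or the arm presses on the stand with more than 25 N (contact force between any of rack, the fingers, the arm and stand above 25 N).
It fails at once if the amber jar is moved by more than 25 mm or tipped (distance of jar_mid from where it was at the start of the episode above 0.025 m or angle between jar_mid's own z axis and vertical above 0.4 rad).
It fails at once if the beaker is moved by more than 25 mm or tipped (distance of beaker_mid from where it was at the start of the episode above 0.025 m or angle between beaker_mid's own z axis and vertical above 0.4 rad).
It fails at once if the wash bottle is moved by more than 25 mm or tipped (distance of bottle_mid from where it was at the start of the episode above 0.025 m or angle between bottle_mid's own z axis and vertical above 0.4 rad).
It also fails if it takes over 46 s, if anything falls off the work surface, if the arm or the gripper's body presses on something with over 40 N, if the wrist force passes 120 N, or if a joint passes its speed limit or range.

### The arm

A 6-joint arm with a two-finger parallel gripper is mounted at the origin on the work surface. World frame = base frame: x ahead of the robot, y to its left, z up, the work surface at z = 0. Lengths are in m, angles in rad, forces in N, time in s.
With the tool pointing down it reaches from about 0.4 to 0.825 m from the base axis. Payload 7 kg.
Tool frame: the origin (TCP) lies on the front face of the gripper's body, between the roots of the fingers; the fingertips stand 66 mm ahead of it and the grasp point (between the pads) lies 47 mm ahead of it; z points along the fingers, y is the line along which they close (so a half turn about z gives the same grasp; the last joint's range is limited). The gripper opens to 88 mm and grips with 3 to 60 N. Pads are 19 mm wide; open, the fingers measure 130 mm over their backs; the gripper's body (78 mm by 193 mm) begins 47 mm behind the grasp point.
Start: joints at [1.549, 0.359, 0.012, 0, -1.224, -0.288], TCP at [0.206, 0.643, 0.292] pointing down, gripper open.
Joint ranges: [-3.07, 3.07], [-1.43, 2.12], [-1.02, 1.25], [-3.03, 1.67], [-3.05, -0], [-3.03, 3.03]. Speed limits (rad/s): [2.39, 2.39, 3.01, 3.14, 3.14, 3.14].

### API

Orientations are given as [roll, pitch, yaw] about the fixed x, y, z axes, in that order (R = Rz(yaw) Ry(pitch) Rx(roll)).
In Python, from station import arm gives the robot as it stands. The module is installed in compiled form; this text tells all that it offers.
- The arm moves only by the tool move_arm, never from a script. Its argument "increments" is a list of rows, each an object of numbers: "jaw": the gripper command: -1 is shut, 1 is fully open, values between are in proportion; "dx", "dy", "dz": the shift along the tool's x, y, z in m; "twist": the turn about the tool's z in rad. A call has 1 to 12 rows; each row shifts and turns the commanded pose from where the row before left it, along the tool's axes as they then stand; what a row does not reach is not made up. A row lasts 1/12 s, in which the tool goes at most 41.7 mm and 7.16 degrees, less where a joint would pass 70% of its speed; a pose out of reach is approached as far as the arm can. A call is refused whole if a number of a shift passes 0.0417 or a number of a turn 0.125, either way. A call with a gripper value outside its range is refused whole. The fingers move at their own pace and stop on an object; "force" is the grip in N (left out, the last holds). Time passes only in rows, so rows that do not move let the fingers close. It gives the time, the measured TCP pose, the force, the opening and the grip force at its end, in the units of the state.
- arm.get_state(): the state, without advancing time (a new reading comes with each control period).
- arm.grab_frame(name): name is "side" or "top" or "wrist"; returns the picture (384x512x3 uint8, blue, green, red); there is no depth.
- arm.camera_info(name): a dict with "K" (3x3 intrinsics, pixels), "extrinsics" (4x4, takes a point from camera to world coordinates). Camera axes: x right, y down, z forward; pixel columns grow to the right and rows downward; lengths in m; the calibration is good to about 2 mm. The wrist camera is an equidistant fisheye: a pixel r from the principal point sees the ray r / f radians off the axis. A picture is of the moment at which its call begins: read the wrist's pose just before it. camera_info takes no time and is no camera call; for the wrist camera it gives the pose at the moment of the call.
- arm.job_done(): hands the job in; it is judged then, once.
Trained networks look in the newest picture that a camera, given by its name, has taken for a name from the list of things; names that differ only in an ending like _2 or _b are one class to them, and where a whole thing is asked for, a point or a joint stands for the part that bears it (a point fixed in the world has none). Each returns a list of dicts, best first, with "score" (0 to 1); they miss things now and then, are a little off and sometimes report something else, mostly with a low value. They report only what shows in the picture. A call takes as long as a camera call.
- arm.find_in(camera, name): "position" ([x, y, z] in m, in world coordinates, good to about 4 mm: the middle of the surface that is visible of it).
- arm.silhouettes(camera, name): "pixels" (384x512 bool, what is visible of it).
- arm.pinpoint(camera, name): "position" ([x, y, z] in m, in world coordinates, good to about 4 mm: a listed point, or the origin of a listed thing).
The state is a dict: "t": time; "q": joint angles; "qd": joint speeds; "joint_efforts": joint torques, N m; "eef_pos": TCP position; "ee_rot": TCP orientation; "force": force on the tool from outside, world axes, zero at the start; "moment": the same for the moment, N m; "width": finger opening in m; "gripper_force": force on a finger pad.
Only numpy, scipy, OpenCV 4.12 (cv2) and the standard library are available. Lean on these libraries where they do the work, as an engineer would, in place of code of your own. Each camera call takes 0.05 s, during which the arm holds its last target. There are 200 camera calls.

## Working session

There is one attempt and no reset: what is moved stays moved. The work goes in short steps, Python scripts to look and compute and a tool call to move; the robot and the scene stay as the last step left them, time stands still between calls to the robot, and variables do not carry over. Pictures are saved under pics/ and viewed, at most 10 in all, crops included, and the job is handed in when it is done.

Besides the shell and the picture viewer there is one more tool, called after ">>>" as name(argument=value, ...) on one line, values as JSON. move_arm: Moves the arm, as the interface text tells. Its arguments: {"type":"object","properties":{"increments":{"type":"array"},"force":{"type":"number"}},"required":["increments"]}

```bash
mkdir -p pics
python3 - <<'E'
from station import arm
import cv2,numpy as np
s=arm.get_state();print({k:np.round(v,3) for k,v in s.items()})
ims=[]
for c in("side","top"):
    im=arm.grab_frame(c);ims.append(im)
    i=arm.camera_info(c);print(c,np.round(i["extrinsics"],3).tolist(),np.round(i["K"],1).tolist())
    for n in("rack_eye","rack_grip","rack","stand","boss_face","jar_mid","beaker_mid","bottle_mid"):
        r=arm.pinpoint(c,n);print(n,[(np.round(d["position"],3).tolist(),round(d["score"],2)) for d in r[:2]])
    for n in("flap","pad"):
        r=arm.find_in(c,n);print(n,[(np.round(d["position"],3).tolist(),round(d["score"],2)) for d in r[:2]])
cv2.imwrite("pics/a.png",cv2.resize(np.vstack(ims),(800,1200))[:600]);cv2.imwrite("pics/b.png",cv2.resize(ims[1],(800,600)))
E
```

```text
{'t': np.float64(0.0), 'q': array([ 1.549,  0.359,  0.011, -0.   , -1.224, -0.288]), 'qd': array([ 0.001, -0.002, -0.001, -0.002, -0.   ,  0.001]), 'joint_efforts': array([-1.0000e-03, -5.8271e+01,  2.9305e+01,  6.9970e+00,  7.0000e-03,
       -0.0000e+00]), 'eef_pos': array([0.206, 0.643, 0.291]), 'ee_rot': array([ 3.14, -0.  , -0.31]), 'force': array([-0.182, -0.957,  1.371]), 'moment': array([-0.003, -0.007, -0.042]), 'gripper_force': np.float64(0.0), 'width': np.float64(0.087)}
side [[0.974, -0.142, 0.175, 0.388], [-0.225, -0.659, 0.718, -0.548], [0.013, -0.739, -0.674, 0.66], [0.0, 0.0, 0.0, 1.0]] [[354.1, 0.0, 251.2], [0.0, 354.1, 185.4], [0.0, 0.0, 1.0]]
rack_eye [([0.646, -0.15, 0.082], 0.58)]
rack_grip [([0.654, -0.151, 0.145], 0.89)]
rack [([0.649, -0.154, -0.005], 0.7)]
stand [([0.537, 0.225, -0.0], 0.74)]
boss_face [([0.527, 0.278, 0.17], 0.77), ([0.349, 0.31, 0.055], 0.45)]
jar_mid [([0.499, -0.149, 0.04], 0.92)]
beaker_mid [([0.752, -0.015, 0.043], 0.6)]
bottle_mid [([0.35, 0.311, 0.055], 0.95)]
flap []
pad [([0.543, 0.216, 0.178], 0.63)]
top [[0.017, -0.997, 0.07, 0.467], [-1.0, -0.017, -0.005, 0.05], [0.006, -0.069, -0.998, 1.401], [0.0, 0.0, 0.0, 1.0]] [[445.5, 0.0, 258.6], [0.0, 445.5, 189.0], [0.0, 0.0, 1.0]]
rack_eye [([0.649, -0.152, 0.077], 0.84)]
rack_grip [([0.648, -0.151, 0.148], 0.91)]
rack [([0.65, -0.156, 0.001], 0.84)]
stand [([0.54, 0.227, 0.003], 0.74), ([0.526, 0.277, 0.167], 0.21)]
boss_face [([0.527, 0.278, 0.167], 0.57)]
jar_mid [([0.498, -0.147, 0.044], 0.75)]
beaker_mid [([0.753, -0.005, 0.044], 0.7)]
bottle_mid [([0.349, 0.313, 0.054], 0.88)]
flap []
pad []
```

View pics/a.png

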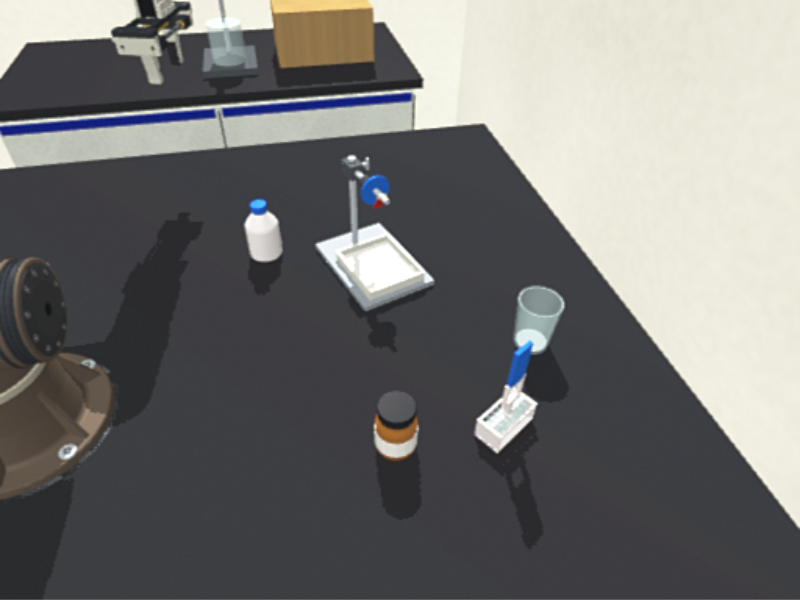

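View pics/b.png

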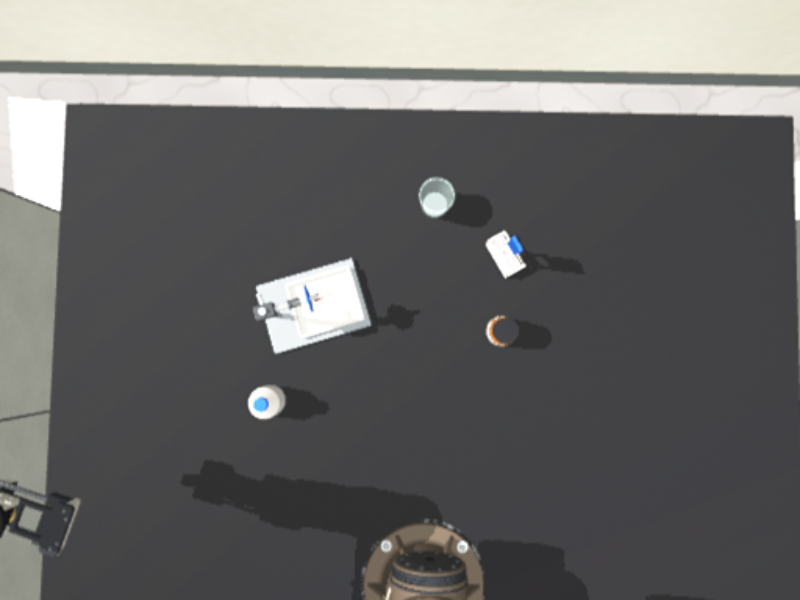

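The side view shows the peg tip near (386,200) and the pad at (376,190). The blue tab stands at (520,365). The top view shows the stand turned about 0.27 rad with its peg pointing to image right, and the rack at (507,253). Next I'll fit the yaws from the silhouettes.

```bash
cat > h.py <<'E'
import numpy as np,cv2
from scipy.optimize import minimize
from station import arm
def proj(c,P):
    i=arm.camera_info(c);E=np.linalg.inv(i["extrinsics"]);p=np.c_[P,np.ones(len(P))]@E.T[:,:3]
    q=p@np.array(i["K"]).T;return q[:,:2]/q[:,2:]
def onz(c,uv,z):
    i=arm.camera_info(c);E=np.array(i["extrinsics"]);d=E[:3,:3]@np.linalg.solve(i["K"],[*uv,1]);o=E[:3,3]
    return o+d*(z-o[2])/d[2]
def box(x0,x1,y0,y1,z0,z1):return np.array([[x,y,z] for x in(x0,x1) for y in(y0,y1) for z in(z0,z1)])
def render(c,boxes,p,S=4):
    m=np.zeros((384*S,512*S),np.uint8);a=p[2];R=np.array([[np.cos(a),-np.sin(a),0],[np.sin(a),np.cos(a),0],[0,0,1]])
    for b in boxes:
        q=proj(c,b@R.T+[p[0],p[1],0]);h=cv2.convexHull(((q+.5)*S).astype(np.float32))
        cv2.fillConvexPoly(m,np.round(h*16).astype(np.int32),255,shift=4)
    return cv2.resize(m,(512,384),interpolation=cv2.INTER_AREA)/255.
def fit(views,boxes,p0):
    def cost(p):
        return sum(1-np.minimum(r,s).sum()/np.maximum(r,s).sum() for c,s in views for r in[render(c,boxes,p)])
    best=None
    for a in p0[2]:
        r=minimize(cost,[p0[0],p0[1],a],method="Nelder-Mead",options=dict(initial_simplex=[[p0[0]+d[0],p0[1]+d[1],a+d[2]] for d in[(0,0,0),(.01,0,0),(0,.01,0),(0,0,.15)]],xatol=2e-4,fatol=1e-4,maxiter=120))
        if best is None or r.fun<best.fun:best=r
    return best
E
python3 - <<'E'
from h import *
RK=[box(-.04,.04,-.02,.02,0,.036),box(-.015,.015,-.003,.003,.036,.165)]
ST=[box(-.07,.07,-.1,.1,0,.012),box(-.006,.006,.064,.076,0,.19)]
sil={}
for c in("side","top"):
    arm.grab_frame(c)
    for n in("rack","stand"):
        r=arm.silhouettes(c,n)
        if r: sil[c,n]=r[0]["pixels"].astype(float);print(c,n,round(r[0]["score"],2),int(sil[c,n].sum()))
for n,B,p in(("rack",RK,(.649,-.153,[-.4,0,.4])),("stand",ST,(.538,.226,[.25]))):
    for cs in(("side","top"),("side",),("top",)):
        v=[(c,sil[c,n]) for c in cs if (c,n) in sil]
        if v: r=fit(v,B,p);print(n,cs,np.round(r.x,4),round(r.fun,3))
print(onz("side",np.array([386,200])*.64,.17))
E
```

```text
side rack 0.68 1277
side stand 0.9 3063
top rack 0.77 405
top stand 0.85 2979
rack ('side', 'top') [ 0.6487 -0.1524  0.5412] 0.234
rack ('side',) [ 0.648  -0.152   0.5273] 0.048
rack ('top',) [ 0.6519 -0.1548  0.5401] 0.084
stand ('side', 'top') [0.541  0.2285 0.3148] 0.247
stand ('side',) [0.5385 0.2284 0.2982] 0.174Traceback (most recent call last):
  File "<stdin>", line 13, in <module>
  File "h.py", line 22, in fit
    r=minimize(cost,[p0[0],p0[1],a],method="Nelder-Mead",options=dict(initial_simplex=[[p0[0]+d[0],p0[1]+d[1],a+d[2]] for d in[(0,0,0),(.01,0,0),(0,.01,0),(0,0,.15)]],xatol=2e-4,fatol=1e-4,maxiter=120))
    res = _minimize_neldermead(fun, x0, args, callback, bounds=bounds,
                               **options)
    fxcc = func(xcc)
    fx = function(np.copy(x), *(wrapper_args + args))
  File "h.py", line 19, in cost
    return sum(1-np.minimum(r,s).sum()/np.maximum(r,s).sum() for c,s in views for r in[render(c,boxes,p)])
  File "h.py", line 19, in <genexpr>
    return sum(1-np.minimum(r,s).sum()/np.maximum(r,s).sum() for c,s in views for r in[render(c,boxes,p)])
                                                                                       ~~~~~~^^^^^^^^^^^
  File "h.py", line 14, in render
    q=proj(c,b@R.T+[p[0],p[1],0]);h=cv2.convexHull(((q+.5)*S).astype(np.float32))
  File "h.py", line 5, in proj
    i=arm.camera_info(c);E=np.linalg.inv(i["extrinsics"]);p=np.c_[P,np.ones(len(P))]@E.T[:,:3]
ValueError: time passes only in moves, steps and waits
```

>>> move_arm(increments=[{"twist": -0.12, "jaw": 1}, {"twist": -0.12, "jaw": 1}, {"twist": -0.12, "jaw": 1}, {"twist": -0.12, "jaw": 1}, {"twist": -0.12, "jaw": 1}, {"twist": -0.12, "jaw": 1}, {"twist": -0.125, "jaw": 1}])

```text
$.increments[0]: bad value
```

>>> move_arm(increments=[{"dy": 0.038, "dx": -0.001, "jaw": 1}, {"dy": 0.038, "dx": -0.001, "jaw": 1}, {"dy": 0.038, "dx": -0.001, "jaw": 1}, {"dy": 0.038, "dx": -0.001, "jaw": 1}, {"dy": 0.038, "dx": -0.001, "jaw": 1}, {"dy": 0.038, "dx": -0.001, "jaw": 1}, {"dy": 0.038, "dx": -0.001, "jaw": 1}, {"dy": 0.038, "dx": -0.001, "jaw": 1}, {"dy": 0.038, "dx": -0.001, "jaw": 1}, {"dy": 0.038, "dx": -0.001, "jaw": 1}, {"dy": 0.038, "dx": -0.001, "jaw": 1}, {"dy": 0.038, "dx": -0.001, "jaw": 1}])

```text
$.increments[0]: bad value
```

>>> move_arm(increments=[{"dy": 0.038, "dx": -0.001, "jaw": 1}, {"dy": 0.038, "dx": -0.001, "jaw": 1}, {"dy": 0.038, "dx": -0.001, "jaw": 1}, {"dy": 0.038, "dx": -0.001, "jaw": 1}, {"dy": 0.038, "dx": -0.001, "jaw": 1}, {"dy": 0.038, "dx": -0.001, "jaw": 1}, {"dy": 0.038, "dx": -0.001, "jaw": 1}, {"dy": 0.038, "dx": -0.001, "jaw": 1}, {"dy": 0.038, "dx": -0.001, "jaw": 1}, {"dy": 0.038, "dx": -0.001, "jaw": 1}, {"dy": 0.03, "dx": -0.001, "jaw": 1}, {"dy": 0.02, "jaw": 1}])

```text
$.increments[0]: bad value
```

```bash
cat > i.py <<'E'
import functools
import h
from h import *
arm_ci=arm.camera_info
C={}
def ci(c):
    if c not in C:C[c]=arm_ci(c)
    return C[c]
class A:
    camera_info=staticmethod(ci)
    def __getattr__(s,n):return getattr(arm,n)
h.arm=A()
def st():
    s=arm.get_state();print("t",round(s["t"],2),"pos",np.round(s["eef_pos"],4),"rot",np.round(s["ee_rot"],3),"F",np.round(s["force"],2),"w",round(float(s["width"]),4),"q6",np.round(s["q"],2));return s
def dl(s,tgt,yaw):
    y=s["ee_rot"][2];d=np.array(tgt)-s["eef_pos"];print("tool d",np.round([np.cos(y)*d[0]+np.sin(y)*d[1],np.sin(y)*d[0]-np.cos(y)*d[1],-d[2]],4),"twist",np.round(-(yaw-y),3))
E
python3 - <<'E'
from i import *
s=st()
im=arm.grab_frame("wrist");cv2.imwrite("pics/c.png",cv2.resize(im,(800,600)))
for n in("rack_eye","rack_grip","rack"):
    print(n,[np.round(d["position"],4).tolist() for d in arm.pinpoint("wrist",n)[:1]])
# stand fit, top view
arm.grab_frame("top")
sil=arm.silhouettes("top","stand")[0]["pixels"].astype(float)
ST=[box(-.07,.07,-.1,.1,0,.012),box(-.006,.006,.064,.076,0,.19),box(-.006,.006,.02,.05,.164,.176)]
for a in(.2,.3):
    r=fit([("top",sil)],ST,(.538,.226,[a]));print(np.round(r.x,4),r.fun)
dl(s,[.649,-.152,.1925],.535)
E
```

```text
t 1.4 pos [0.2058 0.6428 0.2921] rot [ 3.142 -0.    -0.31 ] F [ 0.61  0.59 -0.38] w 0.0878 q6 [ 1.55  0.36  0.01 -0.   -1.22 -0.29]
rack_eye []
rack_grip []
rack []
[0.5433 0.2261 0.3049] 0.034794027211680345
[0.5432 0.2259 0.3054] 0.034856087985231876
tool d [0.6645 0.6219 0.0996] twist -0.845
```

View pics/c.png

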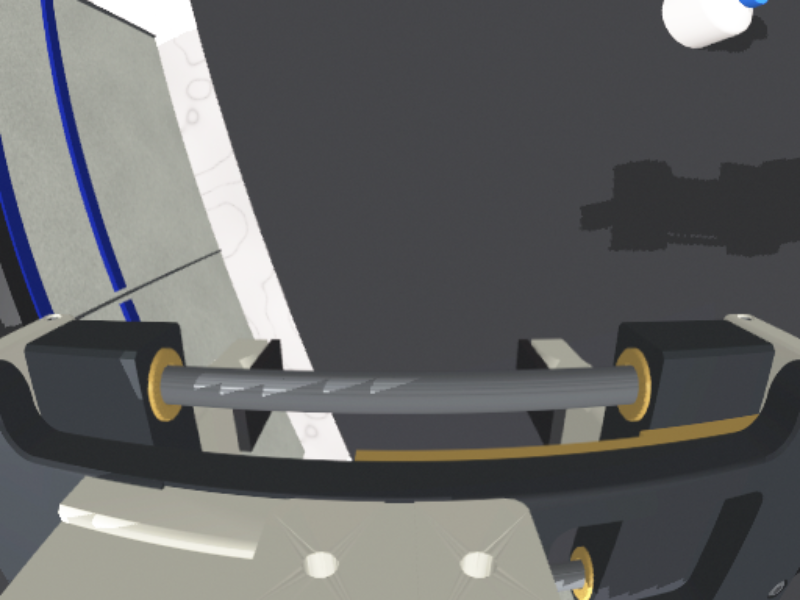

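The wrist picture shows only the bottle, at the upper right (700,20). The rows were refused because every key is required, so I'll resend them complete.

>>> move_arm(increments=[{"dx": 0, "dy": 0, "dz": 0, "twist": -0.12, "jaw": 1}, {"dx": 0, "dy": 0, "dz": 0, "twist": -0.12, "jaw": 1}, {"dx": 0, "dy": 0, "dz": 0, "twist": -0.12, "jaw": 1}, {"dx": 0, "dy": 0, "dz": 0, "twist": -0.12, "jaw": 1}, {"dx": 0, "dy": 0, "dz": 0, "twist": -0.12, "jaw": 1}, {"dx": 0, "dy": 0, "dz": 0, "twist": -0.12, "jaw": 1}, {"dx": 0, "dy": 0, "dz": 0, "twist": -0.125, "jaw": 1}])

```text
t: 2.28
eef_pos: [0.2058, 0.6429, 0.2922]
ee_rot: [-3.142, -0.0, 0.541]
force: [0.4, -0.3, 0.3]
width: 0.0871
gripper_force: 0.0
```

>>> move_arm(increments=[{"dx": -0.001, "dy": 0.038, "dz": 0, "twist": 0, "jaw": 1}, {"dx": -0.001, "dy": 0.038, "dz": 0, "twist": 0, "jaw": 1}, {"dx": -0.001, "dy": 0.038, "dz": 0, "twist": 0, "jaw": 1}, {"dx": -0.001, "dy": 0.038, "dz": 0, "twist": 0, "jaw": 1}, {"dx": -0.001, "dy": 0.038, "dz": 0, "twist": 0, "jaw": 1}, {"dx": -0.001, "dy": 0.038, "dz": 0, "twist": 0, "jaw": 1}, {"dx": -0.001, "dy": 0.038, "dz": 0, "twist": 0, "jaw": 1}, {"dx": -0.001, "dy": 0.038, "dz": 0, "twist": 0, "jaw": 1}, {"dx": -0.001, "dy": 0.038, "dz": 0, "twist": 0, "jaw": 1}, {"dx": -0.001, "dy": 0.038, "dz": 0, "twist": 0, "jaw": 1}, {"dx": -0.001, "dy": 0.038, "dz": 0, "twist": 0, "jaw": 1}, {"dx": -0.001, "dy": 0.038, "dz": 0, "twist": 0, "jaw": 1}])

```text
t: 3.28
eef_pos: [0.4285, 0.2428, 0.2926]
ee_rot: [-3.141, -0.001, 0.536]
force: [0.7, -0.3, -0.1]
width: 0.0878
gripper_force: 0.0
```

>>> move_arm(increments=[{"dx": -0.001, "dy": 0.038, "dz": 0, "twist": 0, "jaw": 1}, {"dx": -0.001, "dy": 0.038, "dz": 0, "twist": 0, "jaw": 1}, {"dx": -0.001, "dy": 0.038, "dz": 0, "twist": 0, "jaw": 1}, {"dx": -0.001, "dy": 0.038, "dz": 0, "twist": 0, "jaw": 1}, {"dx": -0.001, "dy": 0.038, "dz": 0, "twist": 0, "jaw": 1}, {"dx": -0.001, "dy": 0.038, "dz": 0, "twist": 0, "jaw": 1}, {"dx": -0.001, "dy": 0.038, "dz": 0, "twist": 0, "jaw": 1}, {"dx": -0.001, "dy": 0.038, "dz": 0, "twist": 0, "jaw": 1}, {"dx": -0.001, "dy": 0.038, "dz": 0, "twist": 0, "jaw": 1}, {"dx": -0.001, "dy": 0.03, "dz": 0, "twist": 0, "jaw": 1}, {"dx": -0.001, "dy": 0.02, "dz": 0, "twist": 0, "jaw": 1}, {"dx": 0, "dy": 0.01, "dz": 0, "twist": 0, "jaw": 1}])

```text
t: 4.28
eef_pos: [0.6244, -0.1095, 0.2916]
ee_rot: [3.142, 0.001, 0.533]
force: [-0.2, -0.1, -0.4]
width: 0.0881
gripper_force: 0.0
```

Run:
```python
from i import *
s=st()
im=arm.grab_frame("wrist");cv2.imwrite("pics/d.png",cv2.resize(im,(800,600)))
for n in("rack_eye","rack_grip","rack"):
    print(n,[(np.round(d["position"],4).tolist(),round(d["score"],2)) for d in arm.pinpoint("wrist",n)[:1]])
dl(s,[.649,-.152,.1925],.535)
i=arm.camera_info("wrist");print(np.round(i["extrinsics"],4).tolist(),np.round(i["K"],1).tolist())
```

```text
t 4.28 pos [ 0.6244 -0.1095  0.2916] rot [3.142e+00 1.000e-03 5.330e-01] F [-0.15 -0.12 -0.43] w 0.0881 q6 [ 0.13  0.29 -0.09  0.   -1.19  1.97]
rack_eye [([0.646, -0.153, 0.0846], 0.56)]
rack_grip [([0.6438, -0.155, 0.1497], 0.98)]
rack [([0.6428, -0.1537, 0.001], 0.62)]
tool d [-0.0004  0.0492  0.0991] twist -0.002
[[0.5107, -0.8323, -0.2157, 0.6801], [-0.8598, -0.4946, -0.1274, -0.0737], [-0.0007, 0.2505, -0.9681, 0.3834], [0.0, 0.0, 0.0, 1.0]] [[297.3, 0.0, 255.2], [0.0, 297.3, 189.1], [0.0, 0.0, 1.0]]
```

View pics/d.png

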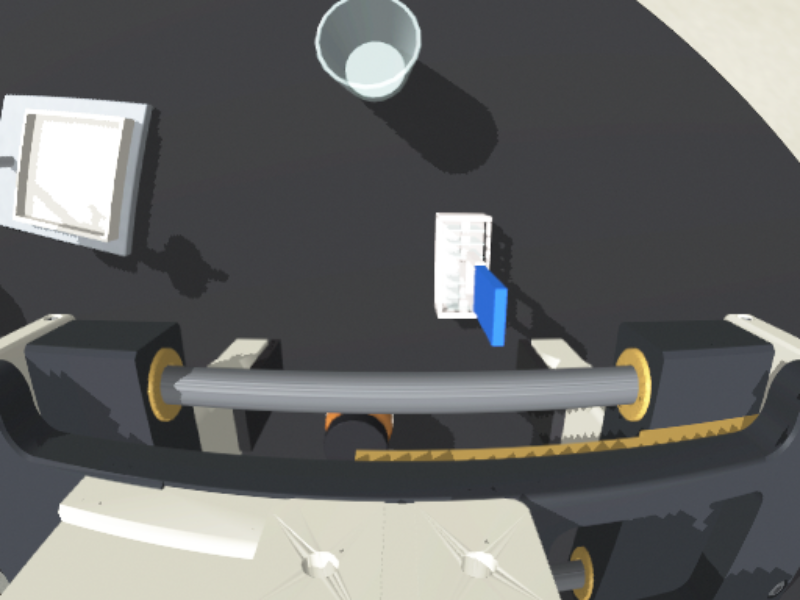

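The rack's holder lies square to the tool at (436–490, 213–318), so its yaw agrees with the fit. The tab is at (490,305). I'll descend and grip.

>>> move_arm(increments=[{"dx": -0.001, "dy": 0.03, "dz": 0, "twist": 0, "jaw": 1}, {"dx": -0.001, "dy": 0.019, "dz": 0.005, "twist": 0, "jaw": 1}, {"dx": 0, "dy": 0, "dz": 0.02, "twist": 0, "jaw": 1}, {"dx": 0, "dy": 0, "dz": 0.03, "twist": 0, "jaw": 1}, {"dx": 0, "dy": 0, "dz": 0.03, "twist": 0, "jaw": 1}, {"dx": 0, "dy": 0, "dz": 0.014, "twist": 0, "jaw": 1}, {"dx": 0, "dy": 0, "dz": 0, "twist": 0, "jaw": 1}])

```text
t: 5.07
eef_pos: [0.6446, -0.1484, 0.1895]
ee_rot: [-3.138, 0.005, 0.536]
force: [-0.2, 1.0, -0.6]
width: 0.0878
gripper_force: 0.0
```

>>> move_arm(increments=[{"dx": 0, "dy": 0, "dz": 0, "twist": 0, "jaw": -1}, {"dx": 0, "dy": 0, "dz": 0, "twist": 0, "jaw": -1}, {"dx": 0, "dy": 0, "dz": 0, "twist": 0, "jaw": -1}, {"dx": 0, "dy": 0, "dz": 0, "twist": 0, "jaw": -1}, {"dx": 0, "dy": 0, "dz": 0, "twist": 0, "jaw": -1}, {"dx": 0, "dy": 0, "dz": 0, "twist": 0, "jaw": -1}, {"dx": 0, "dy": 0, "dz": 0, "twist": 0, "jaw": -1}, {"dx": 0, "dy": 0, "dz": 0, "twist": 0, "jaw": -1}, {"dx": 0, "dy": 0, "dz": 0, "twist": 0, "jaw": -1}, {"dx": 0, "dy": 0, "dz": 0, "twist": 0, "jaw": -1}], force=20)

```text
t: 5.9
eef_pos: [0.6468, -0.1502, 0.1931]
ee_rot: [-3.142, 0.0, 0.535]
force: [-0.0, -0.4, -1.4]
width: 0.0263
gripper_force: 0.0
```

>>> move_arm(increments=[{"dx": 0, "dy": 0, "dz": 0, "twist": 0, "jaw": -1}, {"dx": 0, "dy": 0, "dz": 0, "twist": 0, "jaw": -1}, {"dx": 0, "dy": 0, "dz": 0, "twist": 0, "jaw": -1}, {"dx": 0, "dy": 0, "dz": 0, "twist": 0, "jaw": -1}, {"dx": 0, "dy": 0, "dz": 0, "twist": 0, "jaw": -1}, {"dx": 0, "dy": 0, "dz": 0, "twist": 0, "jaw": -1}], force=20)

```text
t: 6.4
eef_pos: [0.6467, -0.15, 0.1929]
ee_rot: [-3.141, 0.0, 0.535]
force: [-0.5, 0.1, -1.1]
width: 0.0059
gripper_force: 20.0
```

Run:
```python
from i import *
s=st()
for c in("side","top"):
    arm.grab_frame(c)
    for n in("rack_eye","rack_grip"):
        print(c,n,[(np.round(d["position"],4).tolist(),round(d["score"],2)) for d in arm.pinpoint(c,n)[:1]])
```

```text
t 6.4 pos [ 0.6467 -0.15    0.1929] rot [-3.141  0.     0.535] F [-0.48  0.06 -1.12] w 0.0059 q6 [ 0.07  0.41 -0.14 -0.   -1.02  2.04]
side rack_eye [([0.6459, -0.1477, 0.084], 0.78)]
side rack_grip [([0.6515, -0.1498, 0.1462], 0.58)]
top rack_eye [([0.6504, -0.1485, 0.0793], 0.54)]
top rack_grip []
```

>>> move_arm(increments=[{"dx": 0, "dy": 0, "dz": -0.01, "twist": 0, "jaw": -1}, {"dx": 0, "dy": 0, "dz": -0.02, "twist": 0, "jaw": -1}, {"dx": 0, "dy": 0, "dz": -0.025, "twist": 0, "jaw": -1}, {"dx": 0, "dy": 0, "dz": -0.02, "twist": 0, "jaw": -1}, {"dx": 0, "dy": 0, "dz": -0.0085, "twist": 0, "jaw": -1}, {"dx": 0, "dy": 0, "dz": 0, "twist": 0.06, "jaw": -1}, {"dx": 0, "dy": 0, "dz": 0, "twist": 0.06, "jaw": -1}, {"dx": 0, "dy": 0, "dz": 0, "twist": 0.06, "jaw": -1}, {"dx": 0, "dy": 0, "dz": 0, "twist": 0.05, "jaw": -1}], force=20)

```text
t: 7.45
eef_pos: [0.6466, -0.15, 0.2766]
ee_rot: [-3.141, 0.0, 0.302]
force: [-0.6, -0.4, -1.2]
width: 0.0057
gripper_force: 20.0
```

>>> move_arm(increments=[{"dx": 0.001, "dy": -0.015, "dz": 0, "twist": 0, "jaw": -1}, {"dx": 0.001, "dy": -0.025, "dz": 0, "twist": 0, "jaw": -1}, {"dx": 0.001, "dy": -0.03, "dz": 0, "twist": 0, "jaw": -1}, {"dx": 0.001, "dy": -0.03, "dz": 0, "twist": 0, "jaw": -1}, {"dx": 0.001, "dy": -0.03, "dz": 0, "twist": 0, "jaw": -1}, {"dx": 0.001, "dy": -0.03, "dz": 0, "twist": 0, "jaw": -1}, {"dx": 0.001, "dy": -0.03, "dz": 0, "twist": 0, "jaw": -1}, {"dx": 0.001, "dy": -0.03, "dz": 0, "twist": 0, "jaw": -1}, {"dx": 0.001, "dy": -0.03, "dz": 0, "twist": 0, "jaw": -1}, {"dx": 0.001, "dy": -0.025, "dz": 0, "twist": 0, "jaw": -1}, {"dx": 0.001, "dy": -0.015, "dz": 0, "twist": 0, "jaw": -1}, {"dx": 0.001, "dy": 0, "dz": 0, "twist": 0, "jaw": -1}])

```text
t: 8.45
eef_pos: [0.5701, 0.133, 0.2768]
ee_rot: [-3.141, -0.0, 0.309]
force: [-0.3, -0.3, -2.1]
width: 0.0056
gripper_force: 20.0
```

Run:
```python
from i import *
s=st()
O=np.array([.541,.227]);a=.304
B=O+.05*np.array([-np.sin(a),np.cos(a)])
def loc(p):
    d=np.array(p[:2])-B;return np.round([np.cos(a)*d[0]+np.sin(a)*d[1],-np.sin(a)*d[0]+np.cos(a)*d[1],p[2]],4).tolist()
print("tcp",loc(s["eef_pos"]))
for c in("side","top","wrist"):
    im=arm.grab_frame(c)
    if c=="side": cv2.imwrite("pics/e.png",cv2.resize(im[60:260,160:400],(720,600),interpolation=cv2.INTER_CUBIC))
    if c=="wrist": cv2.imwrite("pics/f.png",cv2.resize(im,(800,600)))
    for n in("rack_eye","rack_grip","boss_face","stand"):
        print(c,n,[(loc(d["position"]),round(d["score"],2)) for d in arm.pinpoint(c,n)[:1]])
    print("pad",[loc(d["position"]) for d in arm.find_in(c,"pad")[:1]])
```

```text
t 8.45 pos [0.5701 0.133  0.2768] rot [-3.141 -0.     0.309] F [-0.31 -0.26 -2.13] w 0.0056 q6 [ 0.56  0.22 -0.21 -0.   -1.13  1.32]
tcp [-0.0004, -0.1484, 0.2768]
side rack_eye [([-0.0011, -0.1416, 0.1658], 0.56)]
side rack_grip [([0.0021, -0.1485, 0.0804], 0.54)]
side boss_face [([-0.0016, 0.0046, 0.1705], 0.96)]
side stand [([-0.0014, -0.1481, 0.169], 0.48)]
pad [[-0.0018, -0.0602, 0.1756]]
top rack_eye [([0.0034, -0.1502, 0.1649], 0.45)]
top rack_grip [([0.0041, -0.1498, 0.2301], 0.44)]
top boss_face [([0.0006, 0.0018, 0.1665], 0.59)]
top stand [([-0.0017, -0.0493, 0.0022], 0.63)]
pad []
wrist rack_eye [([-0.0015, -0.1524, 0.1662], 0.68)]
wrist rack_grip [([-0.0025, -0.1499, 0.2312], 0.82)]
wrist boss_face [([0.0, 0.0009, 0.1736], 0.84)]
wrist stand [([-0.0011, -0.0485, 0.0046], 0.86)]
pad [[0.0109, -0.0606, 0.183]]
```

View pics/e.png

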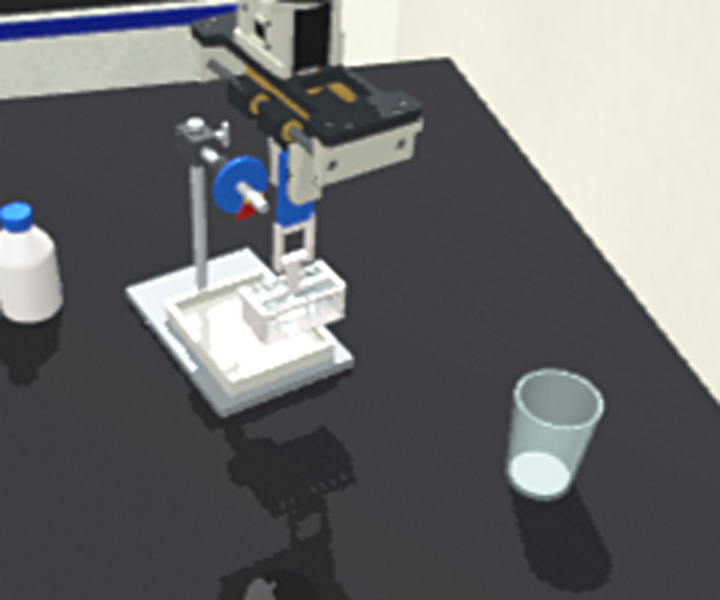

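View pics/f.png

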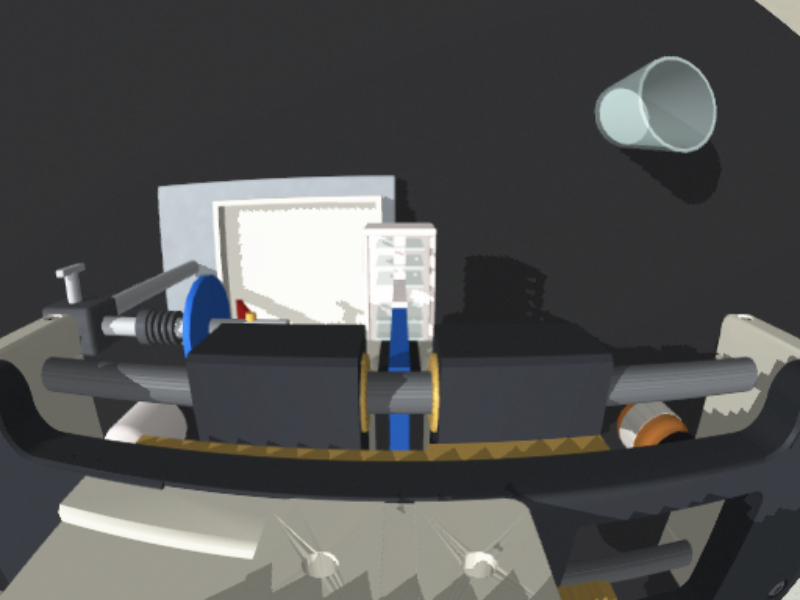

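The eye, seen at (295,240) in the side crop, lines up with the peg tip (262,203), and the networks put both within 2 mm sideways. The pad face is near y = -60 mm in the boss frame. I'll move in gently.

>>> move_arm(increments=[{"dx": 0, "dy": -0.008, "dz": 0, "twist": 0, "jaw": -1}, {"dx": 0, "dy": -0.008, "dz": 0, "twist": 0, "jaw": -1}, {"dx": 0, "dy": -0.008, "dz": 0, "twist": 0, "jaw": -1}, {"dx": 0, "dy": -0.008, "dz": 0, "twist": 0, "jaw": -1}, {"dx": 0, "dy": -0.008, "dz": 0, "twist": 0, "jaw": -1}])

```text
t: 9.77
eef_pos: [0.5588, 0.1694, 0.2767]
ee_rot: [-3.142, -0.0, 0.306]
force: [0.9, 0.6, -1.8]
width: 0.0057
gripper_force: 20.0
```

>>> move_arm(increments=[{"dx": 0, "dy": -0.004, "dz": 0, "twist": 0, "jaw": -1}, {"dx": 0, "dy": -0.004, "dz": 0, "twist": 0, "jaw": -1}, {"dx": 0, "dy": -0.004, "dz": 0, "twist": 0, "jaw": -1}, {"dx": 0, "dy": 0, "dz": 0, "twist": 0, "jaw": -1}])

```text
t: 10.1
eef_pos: [0.5554, 0.1804, 0.2767]
ee_rot: [-3.142, -0.0, 0.306]
force: [0.3, 0.0, -1.3]
width: 0.0061
gripper_force: 20.0
```

>>> move_arm(increments=[{"dx": 0, "dy": -0.004, "dz": 0, "twist": 0, "jaw": -1}, {"dx": 0, "dy": -0.004, "dz": 0, "twist": 0, "jaw": -1}, {"dx": 0, "dy": -0.004, "dz": 0, "twist": 0, "jaw": -1}, {"dx": 0, "dy": 0, "dz": 0, "twist": 0, "jaw": -1}])

```text
t: 10.43
eef_pos: [0.5519, 0.1917, 0.2767]
ee_rot: [-3.141, -0.0, 0.305]
force: [0.4, 0.2, -2.1]
width: 0.0057
gripper_force: 20.0
```

```bash
cat > k.py <<'E'
from i import *
O=np.array([.541,.227]);a=.304
B=O+.05*np.array([-np.sin(a),np.cos(a)])
def loc(p):
    d=np.array(p[:2])-B;return np.round([np.cos(a)*d[0]+np.sin(a)*d[1],-np.sin(a)*d[0]+np.cos(a)*d[1],p[2]],4).tolist()
def look(cs,pic=None):
    s=st();print("tcp",loc(s["eef_pos"]),"push",round(-(-np.sin(a)*s["force"][0]+np.cos(a)*s["force"][1]),2))
    for c in cs:
        im=arm.grab_frame(c)
        if c=="side" and pic: cv2.imwrite(pic,cv2.resize(im[60:200,180:360],(771,600),interpolation=cv2.INTER_CUBIC))
        for n in("rack_eye","boss_face"):
            print(c,n,[(loc(d["position"]),round(d["score"],2)) for d in arm.pinpoint(c,n)[:1]])
        print("pad",[loc(d["position"]) for d in arm.find_in(c,"pad")[:1]],"flap",[loc(d["position"]) for d in arm.find_in(c,"flap")[:1]])
E
python3 -c "
from k import *
look(['side','wrist'],'pics/g.png')"
```

```text
t 10.43 pos [0.5519 0.1917 0.2767] rot [-3.141 -0.     0.305] F [ 0.41  0.18 -2.09] w 0.0057 q6 [ 0.67  0.22 -0.22 -0.   -1.13  1.21]
tcp [-0.0002, -0.0869, 0.2767] push -0.05
side rack_eye [([-0.0001, -0.0847, 0.1692], 0.98)]
side boss_face [([-0.0017, 0.0027, 0.1707], 0.81)]
pad [[-0.0131, -0.0595, 0.173]] flap []
wrist rack_eye [([-0.0009, -0.0891, 0.1685], 0.96)]
wrist boss_face [([0.0002, 0.0007, 0.1712], 0.92)]
pad [[0.0156, -0.0577, 0.1788]] flap [[0.0052, -0.0789, 0.1601]]
```

View pics/g.png

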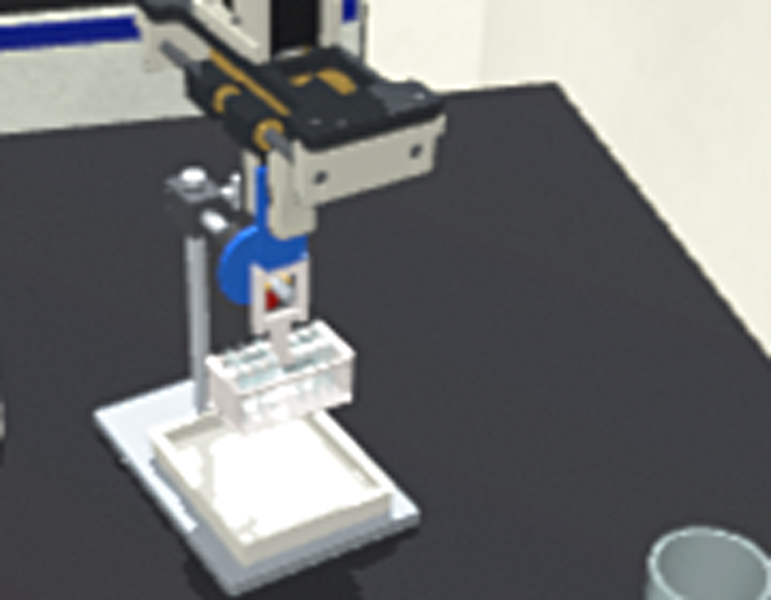

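The eye encloses the peg tip at (278,292), with the red flap showing through it. I'll push on in small steps and watch the force.

>>> move_arm(increments=[{"dx": 0, "dy": -0.003, "dz": 0, "twist": 0, "jaw": -1}, {"dx": 0, "dy": -0.003, "dz": 0, "twist": 0, "jaw": -1}, {"dx": 0, "dy": -0.003, "dz": 0, "twist": 0, "jaw": -1}, {"dx": 0, "dy": -0.003, "dz": 0, "twist": 0, "jaw": -1}, {"dx": 0, "dy": 0, "dz": 0, "twist": 0, "jaw": -1}, {"dx": 0, "dy": 0, "dz": 0, "twist": 0, "jaw": -1}])

```text
t: 11.43
eef_pos: [0.5482, 0.2029, 0.2766]
ee_rot: [3.142, 0.0, 0.306]
force: [0.3, -0.6, -1.7]
width: 0.0059
gripper_force: 20.0
```

>>> move_arm(increments=[{"dx": 0, "dy": -0.003, "dz": 0, "twist": 0, "jaw": -1}, {"dx": 0, "dy": -0.003, "dz": 0, "twist": 0, "jaw": -1}, {"dx": 0, "dy": -0.003, "dz": 0, "twist": 0, "jaw": -1}, {"dx": 0, "dy": 0, "dz": 0, "twist": 0, "jaw": -1}, {"dx": 0, "dy": 0, "dz": 0, "twist": 0, "jaw": -1}])

```text
t: 11.85
eef_pos: [0.5456, 0.2114, 0.2767]
ee_rot: [-3.142, -0.0, 0.306]
force: [-0.5, 0.4, -2.5]
width: 0.0058
gripper_force: 20.0
```

```bash
python3 -c "
from k import *
look(['side','wrist'])"
```

```text
t 11.85 pos [0.5456 0.2114 0.2767] rot [-3.142 -0.     0.306] F [-0.51  0.38 -2.49] w 0.0058 q6 [ 0.7   0.22 -0.21 -0.   -1.13  1.17]
tcp [-0.0003, -0.0662, 0.2767] push -0.52
side rack_eye [([-0.0008, -0.0648, 0.167], 0.78)]
side boss_face [([-0.0013, 0.0011, 0.1702], 0.76)]
pad [[-0.0194, -0.0593, 0.1725]] flap []
wrist rack_eye [([0.0006, -0.0669, 0.1687], 0.76)]
wrist boss_face [([-0.003, 0.0012, 0.1707], 0.79)]
pad [[0.0142, -0.058, 0.189]] flap [[0.0023, -0.0801, 0.1683]]
```

>>> move_arm(increments=[{"dx": 0, "dy": -0.002, "dz": 0, "twist": 0, "jaw": -1}, {"dx": 0, "dy": -0.002, "dz": 0, "twist": 0, "jaw": -1}, {"dx": 0, "dy": 0, "dz": 0, "twist": 0, "jaw": -1}])

```text
t: 12.6
eef_pos: [0.5444, 0.2151, 0.2767]
ee_rot: [3.141, 0.0, 0.305]
force: [1.1, -1.2, -1.9]
width: 0.0058
gripper_force: 20.0
```

>>> move_arm(increments=[{"dx": 0, "dy": -0.002, "dz": 0, "twist": 0, "jaw": -1}, {"dx": 0, "dy": -0.002, "dz": 0, "twist": 0, "jaw": -1}, {"dx": 0, "dy": 0, "dz": 0, "twist": 0, "jaw": -1}])

```text
t: 12.85
eef_pos: [0.5432, 0.2188, 0.2766]
ee_rot: [3.141, 0.0, 0.305]
force: [1.0, -2.9, -1.5]
width: 0.0061
gripper_force: 20.0
```

>>> move_arm(increments=[{"dx": 0, "dy": -0.002, "dz": 0, "twist": 0, "jaw": -1}, {"dx": 0, "dy": -0.002, "dz": 0, "twist": 0, "jaw": -1}, {"dx": 0, "dy": 0, "dz": 0, "twist": 0, "jaw": -1}])

```text
t: 13.1
eef_pos: [0.542, 0.2226, 0.2766]
ee_rot: [3.141, 0.0, 0.305]
force: [2.0, -4.1, -1.4]
width: 0.006
gripper_force: 20.0
```

```bash
python3 -c "
from k import *
look(['wrist'])"
```

```text
t 13.1 pos [0.542  0.2226 0.2766] rot [3.141 0.    0.305] F [ 2.03 -4.08 -1.37] w 0.006 q6 [ 0.72  0.22 -0.21  0.   -1.13  1.15]
tcp [-0.0003, -0.0545, 0.2766] push 4.5
wrist rack_eye [([-0.0009, -0.0513, 0.1681], 0.78)]
wrist boss_face [([-0.0024, 0.0008, 0.174], 0.83)]
pad [[0.0189, -0.0506, 0.1897]] flap [[0.0041, -0.0711, 0.1686]]
```

Contact has a clear slope of about 0.4 N/mm and now reads 4.5 N, so the pad is pressed about 10 mm. I'll push a touch more, then lower.

>>> move_arm(increments=[{"dx": 0, "dy": -0.001, "dz": 0, "twist": 0, "jaw": -1}, {"dx": 0, "dy": 0, "dz": 0.001, "twist": 0, "jaw": -1}, {"dx": 0, "dy": 0, "dz": 0.001, "twist": 0, "jaw": -1}, {"dx": 0, "dy": 0, "dz": 0, "twist": 0, "jaw": -1}])

```text
t: 13.68
eef_pos: [0.5419, 0.2234, 0.275]
ee_rot: [3.141, -0.0, 0.305]
force: [1.6, -4.7, -0.9]
width: 0.0059
gripper_force: 20.0
```

>>> move_arm(increments=[{"dx": 0, "dy": 0, "dz": 0.001, "twist": 0, "jaw": -1}, {"dx": 0, "dy": 0, "dz": 0, "twist": 0, "jaw": -1}, {"dx": 0, "dy": 0, "dz": 0, "twist": 0, "jaw": -1}])

```text
t: 13.93
eef_pos: [0.542, 0.2234, 0.274]
ee_rot: [3.141, -0.001, 0.305]
force: [1.6, -5.6, 1.1]
width: 0.0055
gripper_force: 20.0
```

Run:
```python
from k import *
look(['wrist'])
im=arm.grab_frame("wrist");cv2.imwrite("pics/j.png",cv2.resize(im[140:290,20:270],(800,480),interpolation=cv2.INTER_CUBIC))
```

```text
t 13.93 pos [0.542  0.2234 0.274 ] rot [ 3.141e+00 -1.000e-03  3.050e-01] F [ 1.61 -5.56  1.08] w 0.0055 q6 [ 0.72  0.23 -0.22  0.   -1.13  1.15]
tcp [-0.0002, -0.0537, 0.274] push 5.79
wrist rack_eye [([-0.0009, -0.053, 0.1653], 0.71)]
wrist boss_face [([-0.0003, 0.0031, 0.1712], 0.69)]
pad [[0.0154, -0.0474, 0.1874]] flap [[0.0049, -0.0756, 0.1592]]
```

View pics/j.png

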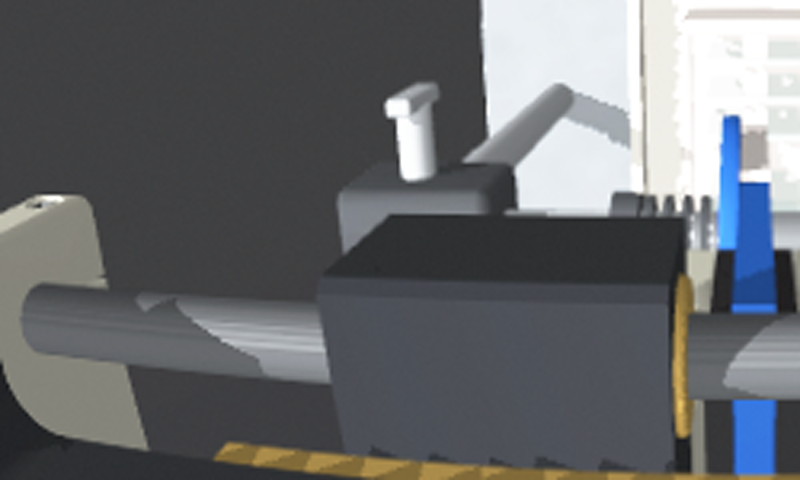

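The pad is pressed back against its spring, and Fz rose about 3 N, so the eye rests on the peg. The flap's detected position dropped from z = 0.169 to 0.159. I'll ease back to test the lock.

>>> move_arm(increments=[{"dx": 0, "dy": 0.001, "dz": 0, "twist": 0, "jaw": -1}, {"dx": 0, "dy": 0.001, "dz": 0, "twist": 0, "jaw": -1}, {"dx": 0, "dy": 0.001, "dz": 0, "twist": 0, "jaw": -1}, {"dx": 0, "dy": 0, "dz": 0, "twist": 0, "jaw": -1}])

```text
t: 14.57
eef_pos: [0.5428, 0.2207, 0.2739]
ee_rot: [-3.141, -0.001, 0.305]
force: [0.9, -4.1, 0.5]
width: 0.0059
gripper_force: 20.0
```

>>> move_arm(increments=[{"dx": 0, "dy": 0.001, "dz": 0, "twist": 0, "jaw": -1}, {"dx": 0, "dy": 0.001, "dz": 0, "twist": 0, "jaw": -1}, {"dx": 0, "dy": 0, "dz": 0, "twist": 0, "jaw": -1}])

```text
t: 14.82
eef_pos: [0.5433, 0.2189, 0.2737]
ee_rot: [-3.141, -0.0, 0.305]
force: [0.7, -3.2, -0.0]
width: 0.0062
gripper_force: 20.0
```

```bash
python3 -c "
from k import *
look(['wrist','side'])"
```

```text
t 14.82 pos [0.5433 0.2189 0.2737] rot [-3.141 -0.     0.305] F [ 0.69 -3.17 -0.02] w 0.0062 q6 [ 0.72  0.23 -0.22 -0.   -1.13  1.16]
tcp [-0.0002, -0.0584, 0.2737] push 3.23
wrist rack_eye [([-0.0021, -0.0563, 0.1654], 0.76)]
wrist boss_face [([0.0005, 0.0032, 0.1706], 0.84)]
pad [[0.0186, -0.053, 0.1873]] flap [[0.0044, -0.0795, 0.1598]]
side rack_eye [([-0.001, -0.0538, 0.1658], 0.93)]
side boss_face [([-0.0044, 0.0048, 0.1684], 0.74)]
pad [[-0.0179, -0.0523, 0.1686]] flap []
```

>>> move_arm(increments=[{"dx": 0, "dy": 0.001, "dz": 0, "twist": 0, "jaw": -1}, {"dx": 0, "dy": 0.001, "dz": 0, "twist": 0, "jaw": -1}, {"dx": 0, "dy": 0.001, "dz": 0, "twist": 0, "jaw": -1}, {"dx": 0, "dy": 0.001, "dz": 0, "twist": 0, "jaw": -1}, {"dx": 0, "dy": 0, "dz": 0, "twist": 0, "jaw": -1}])

```text
t: 15.73
eef_pos: [0.5444, 0.215, 0.2736]
ee_rot: [-3.141, -0.0, 0.305]
force: [1.4, -1.2, -1.2]
width: 0.0058
gripper_force: 20.0
```

>>> move_arm(increments=[{"dx": 0, "dy": 0.001, "dz": 0, "twist": 0, "jaw": -1}, {"dx": 0, "dy": 0, "dz": 0, "twist": 0, "jaw": -1}])

```text
t: 15.9
eef_pos: [0.5447, 0.2143, 0.2736]
ee_rot: [-3.141, -0.0, 0.305]
force: [1.0, 0.2, -1.2]
width: 0.0064
gripper_force: 20.0
```

>>> move_arm(increments=[{"dx": 0, "dy": 0.001, "dz": 0, "twist": 0, "jaw": -1}, {"dx": 0, "dy": 0, "dz": 0, "twist": 0, "jaw": -1}])

```text
t: 16.07
eef_pos: [0.5448, 0.2138, 0.2736]
ee_rot: [-3.14, -0.0, 0.305]
force: [-1.9, 3.8, -1.0]
width: 0.0059
gripper_force: 20.0
```

The pull-back is now resisted at -4 N, so the flap is locked. I'll ease in to neutral, settle and open the fingers.

>>> move_arm(increments=[{"dx": 0, "dy": -0.0015, "dz": 0.0003, "twist": 0, "jaw": -1}, {"dx": 0, "dy": 0, "dz": 0.0003, "twist": 0, "jaw": -1}, {"dx": 0, "dy": 0, "dz": 0, "twist": 0, "jaw": -1}, {"dx": 0, "dy": 0, "dz": 0, "twist": 0, "jaw": -1}], force=5)

```text
t: 16.4
eef_pos: [0.5447, 0.2145, 0.2734]
ee_rot: [3.141, -0.0, 0.305]
force: [-0.0, 0.7, 3.1]
width: 0.0063
gripper_force: 5.0
```

>>> move_arm(increments=[{"dx": 0, "dy": 0, "dz": 0, "twist": 0, "jaw": -0.6}, {"dx": 0, "dy": 0, "dz": 0, "twist": 0, "jaw": -0.6}, {"dx": 0, "dy": 0, "dz": 0, "twist": 0, "jaw": -0.6}, {"dx": 0, "dy": 0, "dz": 0, "twist": 0, "jaw": -0.6}, {"dx": 0, "dy": 0, "dz": 0, "twist": 0, "jaw": -0.6}])

```text
t: 16.82
eef_pos: [0.5446, 0.2144, 0.2729]
ee_rot: [3.141, 0.0, 0.305]
force: [-0.3, -0.2, -0.2]
width: 0.0171
gripper_force: 0.0
```

```bash
python3 -c "
from k import *
look(['wrist','side'])"
```

```text
t 16.82 pos [0.5446 0.2144 0.2729] rot [3.141 0.    0.305] F [-0.31 -0.24 -0.25] w 0.0171 q6 [ 0.71  0.23 -0.22 -0.   -1.13  1.17]
tcp [-0.0004, -0.0631, 0.2729] push 0.14
wrist rack_eye [([-0.0009, -0.0641, 0.1654], 0.77)]
wrist boss_face [([-0.0014, 0.0011, 0.1707], 0.69)]
pad [[0.0097, -0.0548, 0.1929]] flap [[0.0013, -0.0793, 0.1587]]
side rack_eye [([0.0003, -0.0571, 0.1658], 0.61)]
side boss_face [([-0.0055, 0.0034, 0.1693], 0.73)]
pad [[-0.0153, -0.0582, 0.1713]] flap []
```

>>> move_arm(increments=[{"dx": 0, "dy": 0, "dz": 0, "twist": 0, "jaw": -0.4}, {"dx": 0, "dy": 0, "dz": -0.005, "twist": 0, "jaw": -0.4}, {"dx": 0, "dy": 0, "dz": -0.01, "twist": 0, "jaw": -0.4}, {"dx": 0, "dy": 0, "dz": -0.02, "twist": 0, "jaw": -0.4}, {"dx": 0, "dy": 0, "dz": -0.03, "twist": 0, "jaw": -0.4}, {"dx": 0, "dy": 0, "dz": -0.03, "twist": 0, "jaw": -0.4}, {"dx": 0, "dy": 0, "dz": -0.02, "twist": 0, "jaw": -0.4}, {"dx": 0, "dy": 0, "dz": 0, "twist": 0, "jaw": -0.4}, {"dx": 0, "dy": 0, "dz": 0, "twist": 0, "jaw": -0.4}, {"dx": 0, "dy": 0, "dz": 0, "twist": 0, "jaw": -0.4}])

```text
t: 18.15
eef_pos: [0.5443, 0.2144, 0.3881]
ee_rot: [-3.141, 0.0, 0.305]
force: [0.5, -0.1, -1.0]
width: 0.0264
gripper_force: 0.0
```

```bash
python3 -c "
from k import *
look(['wrist','side'],'pics/l.png')"
```

```text
t 18.15 pos [0.5443 0.2144 0.3881] rot [-3.141  0.     0.305] F [ 0.5  -0.12 -1.02] w 0.0264 q6 [ 0.71  0.16 -0.04 -0.   -1.37  1.17]
tcp [-0.0006, -0.063, 0.3881] push 0.26
wrist rack_eye [([-0.0008, -0.0571, 0.1634], 0.56)]
wrist boss_face [([-0.0005, 0.0032, 0.168], 0.76)]
pad [[0.0056, -0.0568, 0.1931]] flap [[0.0041, -0.0775, 0.1649]]
side rack_eye [([0.0005, -0.0605, 0.1661], 0.88)]
side boss_face [([-0.0009, 0.0023, 0.1695], 0.94)]
pad [[-0.0007, -0.0671, 0.1175]] flap []
```

View pics/l.png

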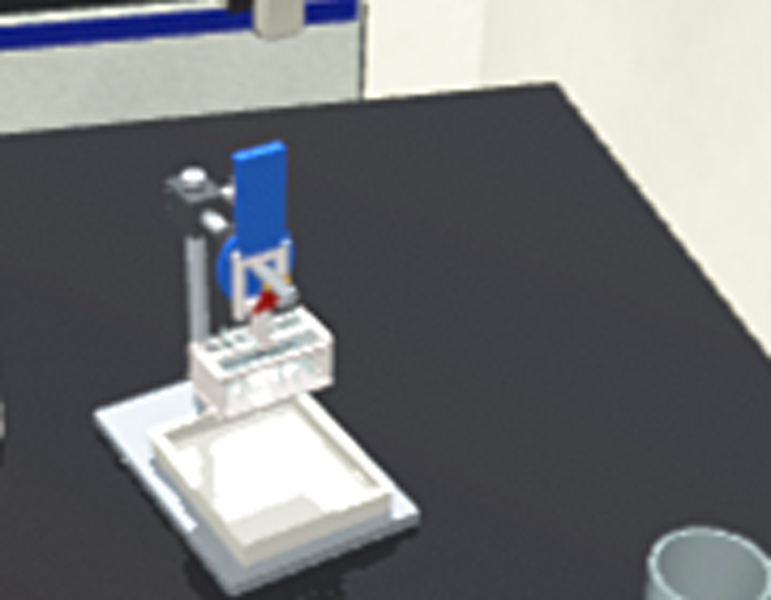

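The rack hangs upright on the peg. The red flap, at (263,302), is down in front of the lower bar of the eye, and the gripper is clear. I'll let it settle, then hand in.

>>> move_arm(increments=[{"dx": 0, "dy": 0, "dz": 0, "twist": 0, "jaw": -0.4}, {"dx": 0, "dy": 0, "dz": 0, "twist": 0, "jaw": -0.4}, {"dx": 0, "dy": 0, "dz": 0, "twist": 0, "jaw": -0.4}, {"dx": 0, "dy": 0, "dz": 0, "twist": 0, "jaw": -0.4}, {"dx": 0, "dy": 0, "dz": 0, "twist": 0, "jaw": -0.4}, {"dx": 0, "dy": 0, "dz": 0, "twist": 0, "jaw": -0.4}, {"dx": 0, "dy": 0, "dz": 0, "twist": 0, "jaw": -0.4}, {"dx": 0, "dy": 0, "dz": 0, "twist": 0, "jaw": -0.4}, {"dx": 0, "dy": 0, "dz": 0, "twist": 0, "jaw": -0.4}, {"dx": 0, "dy": 0, "dz": 0, "twist": 0, "jaw": -0.4}, {"dx": 0, "dy": 0, "dz": 0, "twist": 0, "jaw": -0.4}, {"dx": 0, "dy": 0, "dz": 0, "twist": 0, "jaw": -0.4}])

```text
t: 19.65
eef_pos: [0.5446, 0.2145, 0.388]
ee_rot: [3.142, 0.0, 0.305]
force: [-0.1, 0.5, 1.2]
width: 0.0262
gripper_force: 0.0
```

```bash
python3 -c "
from station import arm
print(arm.job_done())"
```

```text
the job is handed in; nothing more can be done
None
```

The rack hangs upright on the peg, locked behind the fallen flap with the gripper clear; the highest push I measured was about 6 N, and I handed the job in at about 20 s, with no verdict reported.

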